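# Fetch the small sample jar from between its neighbours and put it on the balance

### The arm

A 6-joint arm with a two-finger parallel gripper is mounted at the origin on a cart in front of the work surface, level with it; the furniture and walls round the work are solid. World frame = base frame: x ahead of the robot, y to its left, z up, the work surface at z = 0. Lengths are in m, angles in rad, forces in N, time in s.
With the tool pointing down it reaches from about 0.35 to 0.975 m from the base axis. Payload 4.9 kg.
Tool frame: the origin (TCP) lies at the very end of the fingers, on their centre line; the grasp point (between the pads) lies 19 mm behind it (ctrl.grasp_offset is the distance from the TCP to the grasp point, in m); z points along the fingers, y is the line along which they close (so a half turn about z gives the same grasp; the last joint's range is limited). The gripper opens to 85 mm and grips with 20 to 120 N. Pads are 22 mm wide; open, the fingers measure 114 mm over their backs; the gripper's body (76 mm by 85 mm) begins 54 mm behind the grasp point. The pads swing forward as they close: fully open they stand 13 mm farther back than shut.
Start: joints at [-1.325, 0.053, 1.613, -0, 1.476, -0.119], TCP at [0.223, -0.584, 0.231] pointing down, gripper open.
Joint ranges: [-3.01, 3.01], [-1.01, 2.22], [0.06, 2.58], [-1.02, 4.17], [0.09, 2.62], [-3.14, 3.14]. Speed limits (rad/s): [2.57, 2.57, 3.14, 3.14, 3.14, 3.14].

### API

Orientations are given as a rotation vector (axis times angle).
In Python, from station import ctrl, optics gives the robot as it stands.
- The arm moves only by the shell command python3 -m handwheel 'ROWS' [OPENING] [FORCE]. ROWS is JSON, a list of rows, each an object of numbers: "tx", "ty", "tz": the shift along the tool's x, y, z in mm; "roll": the turn about the tool's z in rad. A call has 1 to 12 rows; each row shifts and turns the commanded pose from where the row before left it, along the tool's axes as they then stand; what a row does not reach is not made up. A row lasts 1/12 s, in which the tool goes at most 41.7 mm and 7.16 degrees, less where a joint would pass 70% of its speed; a pose out of reach is approached as far as the arm can. A call with a gripper value outside its range is refused whole. OPENING is the finger opening in mm, from 0 to 85.4, set as the call begins (- or left out, the last holds). The fingers move at their own pace and stop on an object; FORCE is the grip in N (left out, the last holds). Time passes only in rows, so rows that do not move let the fingers close. It gives the time, the measured TCP pose, the force, the opening and the grip force at its end, in the units of the state.
- ctrl.get_obs(): the state, without advancing time (a new reading comes with each control period).
- optics.get_image(name): name is "scene" or "top" or "wrist"; returns (picture, depth): 400x640x3 uint8, red, green, blue; 400x640 float32, m along the optical axis (not along the pixel's ray), 0 where there is no reading.
- optics.camera_params(name): a dict with "mtx" (3x3 intrinsics, pixels), "k1" (the pictures are not rectified: a ray, as slopes to the right and down, at radius r is drawn at 1 + k1 r^2 times it, then the intrinsics apply), "extrinsics" (4x4, takes a point from camera to world coordinates); the wrist camera has in their place "tool_from_camera" (4x4, takes a point from camera to tool coordinates, whose origin is the TCP and whose axes are the flange's). Camera axes: x right, y down, z forward; pixel columns grow to the right and rows downward; lengths in m; the calibration is good to about 2 mm. A picture is of the moment at which its call begins: read the wrist's pose just before it. camera_params takes no time and is no camera call.
- ctrl.finish_job(): hands the job in; it is judged then, once.
The state is a dict: "t": time; "q": joint angles; "dq": joint speeds; "effort": joint torques, N m; "tool_pos": TCP position; "tool_rot": TCP orientation; "contact_force": force on the tool from outside, world axes, zero at the start; "wrist_torque": the same for the moment, N m; "opening": finger opening in m; "grip_force": force on a finger pad.
Only numpy, scipy, OpenCV 4.12 (cv2) and the standard library are available. Lean on these libraries where they do the work, as an engineer would, in place of code of your own. Each camera call takes 0.05 s, during which the arm holds its last target. There are 200 camera calls.

### The job

The small jar in the middle of the aluminium rack has to be weighed, but the large and the medium jar beside it leave no room for the fingers. First stand both of these upright in the shallow grey tray, then stand the small jar upright in the middle of the balance's round steel pan, and only then put the large and the medium jar back, each upright on the very place in the rack where it stood before. Do not tip any jar over and do not shift the beaker, the timer or the calculator.

Things in the scene. Friction and masses are not known exactly. Their poses are not given: they have to be found in the camera images.
- jar_large: White plastic jar with dark ribbed screw cap (fixed), the largest of three: body 60 mm diameter, 90 mm tall overall; the cap is 50 mm in diameter and is the top 16 mm (z 74 to 90). Loose, about 0.12 kg. Origin: centre of its underside, z up. At the start it stands at one end of the rack; which end varies. Grasp it across the rack (along the rack's x), by the upper body or the cap
- jar_medium: White plastic jar with ribbed screw cap (fixed), the middle one in size: body 52 mm diameter, 76 mm tall; the cap is 44 mm in diameter and is the top 16 mm (z 60 to 76). Loose, about 0.11 kg. Origin: centre of its underside, z up. At the start it stands at the other end of the rack. Grasp it across the rack (along the rack's x)
- jar_small: White jar with ribbed screw cap (fixed), the smallest: body 44 mm diameter, 60 mm tall; the cap is 39 mm in diameter and is the top 16 mm (z 44 to 60). Loose, about 0.1 kg. Origin: centre of its underside, z up. At the start it stands in the middle of the rack between two cheeks and between the other jars (gaps 8 to 12 mm); once they are gone take it along the rack's y
- rack: Fixed aluminium rack: base plate 94 mm (x) by 190 mm (y), top at z 6 mm. Origin: centre of the underside; z up, y along the row of jars. Three places on the row: y -60, 0 and +60 mm, x 0. Beside the middle place two upright cheeks, 4 mm thick, 42 mm long in y, at x -30 and +30 mm, tops at z 64 mm; its ends are open
- tray: Fixed shallow grey plastic tray, 110 mm (x) by 180 mm (y), wall 4 mm thick and 12 mm high, floor 4 mm thick (top of floor at z 4 mm). Origin: centre of its underside, z up. Two jars fit side by side along y, for example at y -40 and +40 mm
- balance: Fixed bench balance, white housing 120 mm (x) by 165 mm (y), 32 mm high, with a rigid round steel pan 96 mm in diameter; the pan's top is at z 40 mm and its centre at x 0, y +27 mm; a dark display lies at the -y end. Origin: centre of the underside on the work surface, z up
- steel_beaker: Bystander: open steel beaker, 68 mm diameter, 74 mm tall, loose; leave it alone. Origin: centre of its underside
- timer: Bystander: small white kitchen-type timer with a round grey dial, 44x64x62 mm, loose; leave it alone. Origin: centre of its underside
- calculator: Bystander: flat grey pocket calculator, 105x68x12 mm, loose; leave it alone. Origin: centre of its underside
Not all that is in view belongs to the job. Of the things like the jar_medium, leave any that is green or turquoise; of the rest the smaller one is meant.

How it is judged:
On the way, in this order (a step that is already met when the one before it is completed fails the run):
1. the large and the medium jar both stand upright in the grey tray, released, and the small jar still stands in the rack (x of jar_large in the frame of tray between -0.05 and 0.05 m and y of jar_large in the frame of tray between -0.085 and 0.085 m and z of each of jar_large, jar_medium in the frame of tray below 0.009 m and angle between each of jar_large, jar_medium's own z axis and vertical below 0.1 rad and x of jar_medium in the frame of tray between -0.05 and 0.05 m and y of jar_medium in the frame of tray between -0.085 and 0.085 m and contact force between the fingers and jar_large below 0.1 N and contact force between the fingers and jar_medium below 0.1 N and distance of jar_small from where it was at the start of the episode below 0.025 m), for 0.2 s.
2. the small jar stands upright on the pan, released, while the other two still stand in the tray (x of jar_small in the frame of balance between -0.015 and 0.015 m and y of jar_small in the frame of balance between 0.012 and 0.042 m and z of jar_small in the frame of balance between 0.036 and 0.044 m and angle between jar_small's own z axis and vertical below 0.1 rad and contact force between the fingers and jar_small below 0.1 N and horizontal distance between each of jar_large, jar_medium and tray below 0.1 m and z of each of jar_large, jar_medium in the frame of tray below 0.009 m), for 0.2 s.
At the end, for the whole second after the job is handed in: The small jar stands upright on the balance pan, within 15 mm of the pan's centre in x and in y; the large and the medium jar stand upright in the rack, each within 15 mm of where it stood at the start; all are released and at rest (x of jar_small in the frame of balance between -0.015 and 0.015 m and y of jar_small in the frame of balance between 0.012 and 0.042 m and z of jar_small in the frame of balance between 0.036 and 0.044 m and angle between each of jar_small, jar_large, jar_medium's own z axis and vertical below 0.1 rad and linear speed of each of jar_small, jar_large, jar_medium below 0.02 m/s and distance of each of jar_large, jar_medium from where it was at the start of the episode below 0.015 m); the robot touches nothing.
It fails at once if a jar is tipped over (more than about 35 degrees) (angle between any of jar_large, jar_medium, jar_small's own z axis and vertical above 0.6 rad).
It fails at once if the beaker, the timer or the calculator is shifted by more than 20 mm (distance of any of steel_beaker, timer, calculator from where it was at the start of the episode above 0.02 m).
It also fails if it takes over 128 s, if anything falls off the work surface, if the arm or the gripper's body presses on something with over 40 N, if the wrist force passes 120 N, or if a joint passes its speed limit or range.

## Working session

There is one attempt and no reset: what is moved stays moved. The work goes in short steps, Python scripts to look and compute and a shell command to move; the robot and the scene stay as the last step left them, time stands still between calls to the robot, and variables do not carry over. Pictures are saved under pics/ and viewed, at most 14 in all, crops included, and the job is handed in when it is done.

```bash
ls; mkdir -p pics; cat > h.py <<'E'
import numpy as np, cv2, sys
from station import ctrl, optics
from scipy.spatial.transform import Rotation as R
def ext(name, o=None):
    p=optics.camera_params(name)
    if name=="wrist":
        T=np.eye(4);T[:3,:3]=R.from_rotvec(o["tool_rot"]).as_matrix();T[:3,3]=o["tool_pos"]
        return p, T@np.array(p["tool_from_camera"])
    return p, np.array(p["extrinsics"])
def snap(name):
    o=ctrl.get_obs(); im,d=optics.get_image(name); p,E=ext(name,o)
    np.savez("pics/%s.npz"%name,im=im,d=d,E=E); return im,d,p,E
def cloud(name):
    z=np.load("pics/%s.npz"%name);p=optics.camera_params(name);K=np.array(p["mtx"])
    v,u=np.mgrid[0:400,0:640].astype(float)
    x=(u-K[0,2])/K[0,0];y=(v-K[1,2])/K[1,1];a,b=x.copy(),y.copy()
    for _ in range(8):
        s=1+p["k1"]*(a*a+b*b);a=x/s;b=y/s
    d=z["d"];P=np.stack([a*d,b*d,d],-1)@z["E"][:3,:3].T+z["E"][:3,3];P[d==0]=np.nan
    return z["im"],P
def save(n,im,box=None,size=None):
    if box: im=im[box[1]:box[3],box[0]:box[2]]
    if size: im=cv2.resize(im,size,interpolation=cv2.INTER_CUBIC)
    cv2.imwrite("pics/"+n,im[:,:,::-1])
E
python3 - <<'E'
from h import *
for n in("top","scene"):
    im,d,p,E=snap(n);save(n+"1.png",im);print(n,p["mtx"],p["k1"],np.round(E,3))
print(ctrl.get_obs(), ctrl.grasp_offset)
E
```

```text
pics
top [[388.70875486   0.         320.19837463]
 [  0.         388.70875486 199.56730314]
 [  0.           0.           1.        ]] -0.04551092608982395 [[ 0.015 -0.993  0.116  0.417]
 [-1.    -0.016 -0.003  0.063]
 [ 0.004 -0.116 -0.993  1.051]
 [ 0.     0.     0.     1.   ]]
scene [[491.31016016   0.         314.10385801]
 [  0.         491.31016016 196.19452107]
 [  0.           0.           1.        ]] 0.0393149471816491 [[ 0.626 -0.412  0.662 -0.53 ]
 [-0.779 -0.309  0.545 -0.829]
 [-0.019 -0.857 -0.515  0.874]
 [ 0.     0.     0.     1.   ]]
{'t': 0.1, 'q': array([-1.32499106e+00,  5.33347557e-02,  1.61414113e+00, -1.47344570e-06,
        1.47601560e+00, -1.18965042e-01]), 'dq': array([ 0.00035378, -0.00186671, -0.00265388, -0.00115158,  0.00016451,
       -0.00032407]), 'effort': array([-2.38977145e-04, -3.94908893e+01, -3.71360886e+01, -1.48315103e-04,
        3.94315110e-03,  7.13985415e-06]), 'tool_pos': array([ 0.22284203, -0.58332235,  0.23016803]), 'tool_rot': array([-3.08762229e+00, -5.69465025e-01,  1.91218784e-04]), 'contact_force': array([0.4230364 , 0.12603454, 0.28326387]), 'wrist_torque': array([0.03215679, 0.00319638, 0.02562826]), 'grip_force': 0.0, 'opening': 0.08528456988896968} 0.0187
```

View pics/top1.png

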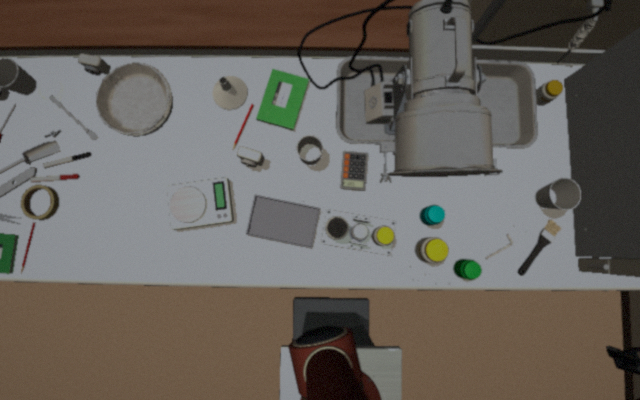

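View pics/scene1.png

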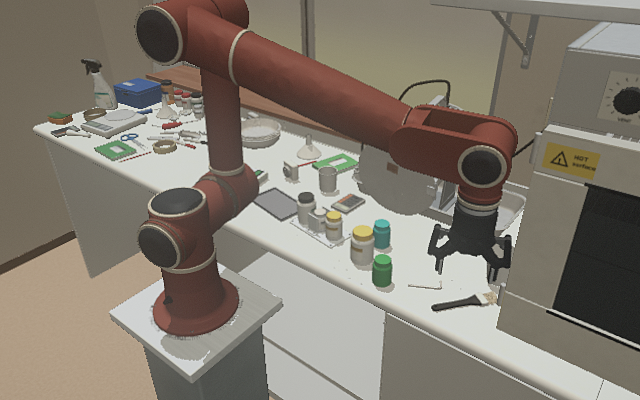

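The top view shows the rack at about (358,232), with the large jar (dark cap) at (338,228), the small at (360,231) and the medium (yellow cap) at (384,236). The tray is at (284,221) and the pan at (187,203). The scene view agrees, and the larger yellow-capped jar and the two green/turquoise ones to the right are decoys.

```bash
python3 - <<'E'
from h import *
im,P=cloud("top")
save("topc.png",im,(150,160,410,270),(780,330))
for n,b in dict(large=(325,215,352,242),small=(351,222,369,241),med=(373,224,396,248),pan=(165,180,210,226)).items():
    Q=P[b[1]:b[3],b[0]:b[2]].reshape(-1,3);Q=Q[~np.isnan(Q[:,2])]
    for zlo,zhi in {"large":[(.085,.11)],"small":[(.056,.076)],"med":[(.072,.094)],"pan":[(.035,.047)]}[n]:
        q=Q[(Q[:,2]>zlo)&(Q[:,2]<zhi)]
        print(n,len(q),q.mean(0).round(4),np.median(q,0).round(4),((q.max(0)+q.min(0))/2).round(4),np.ptp(q,axis=0).round(4))
# segment footprints: minAreaRect in world xy
def rect(b,zlo,zhi):
    Q=P[b[1]:b[3],b[0]:b[2]].reshape(-1,3);q=Q[(Q[:,2]>zlo)&(Q[:,2]<zhi)]
    print(b,len(q),cv2.minAreaRect((q[:,:2]*1000).astype(np.float32)),np.median(q[:,2]))
rect((160,170,240,235),.026,.036)
rect((243,190,324,252),.0085,.016)
rect((318,200,402,262),.0035,.010)
for px in [(245,240),(260,190),(330,215),(385,200),(410,270)]: print(px,P[px[1],px[0]].round(4))
E
```

```text
large 316 [0.4606 0.0183 0.0963] [0.4609 0.0186 0.0962] [0.4599 0.0174 0.096 ] [0.0466 0.0469 0.0104]
small 175 [ 0.4535 -0.0426  0.0655] [ 0.4533 -0.0434  0.0655] [ 0.4533 -0.0437  0.0643] [0.0356 0.0358 0.0146]
med 246 [ 0.4434 -0.1023  0.0823] [ 0.4435 -0.1019  0.0824] [ 0.4436 -0.103   0.0805] [0.0399 0.0426 0.014 ]
pan 1068 [0.5175 0.4077 0.0403] [0.5174 0.4076 0.0403] [0.521  0.4035 0.0407] [0.1181 0.1041 0.0115]
(160, 170, 240, 235) 1639 ((521.7379760742188, 382.3354187011719), (120.73255920410156, 165.12228393554688), 9.109681129455566) 0.03243757890375454
(243, 190, 324, 252) 362 ((476.87139892578125, 147.47618103027344), (205.05918884277344, 110.2486343383789), 79.18931579589844) 0.011860231926952847
(318, 200, 402, 262) 1224 ((457.37213134765625, -46.26322937011719), (163.86793518066406, 223.1021270751953), 0.9048498868942261) 0.006122691050183704
(245, 240) [0.4265 0.2607 0.0034]
(260, 190) [ 0.5632  0.2256 -0.0015]
(330, 215) [0.4972 0.0336 0.0058]
(385, 200) [ 0.5406 -0.1156  0.0025]
(410, 270) [ 0.3533 -0.1823  0.0016]
```

View pics/topc.png

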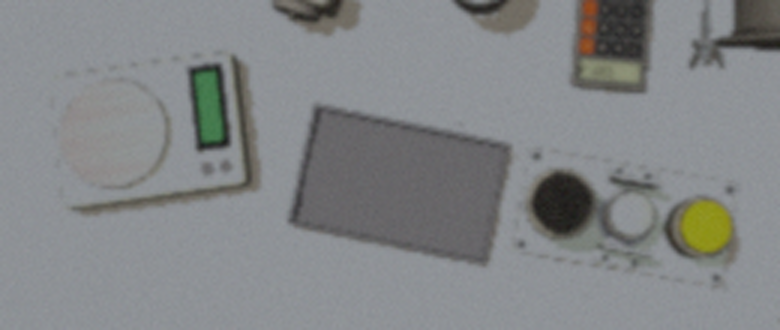

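The crop shows the balance with its pan centre at about (114,133), the tray corners at about (317,105), (511,146), (488,265) and (291,223), and the rack corners at about (537,156), (731,189) and (718,284). The jar tops come out at 0.096, 0.066 and 0.082 m, which fits the given heights plus the 6 mm plate.

```bash
cat >> h.py <<'E'
def px2w(name,u,v,z,E):
    p=optics.camera_params(name);K=np.array(p["mtx"])
    x,y=(u-K[0,2])/K[0,0],(v-K[1,2])/K[1,1];a,b=x,y
    for _ in range(8): s=1+p["k1"]*(a*a+b*b);a,b=x/s,y/s
    r=E[:3,:3]@[a,b,1];return E[:3,3]+r*(z-E[2,3])/r[2]
def goto(x,y,z,yaw=None):
    "tool-frame shift (mm) to a world TCP; yaw=deg of the tool y line"
    o=ctrl.get_obs();M=R.from_rotvec(o["tool_rot"]).as_matrix()
    d=np.array([x,y,z])-o["tool_pos"];yw=np.degrees(np.arctan2(M[1,1],M[0,1]))
    print("tool shift mm",(M.T@d*1000).round(1),"yaw now",yw.round(2))
    if yaw is not None:
        dr=-((yaw-yw+90)%180-90);A=M@R.from_euler("z",dr,degrees=True).as_matrix()
        print(" roll rad",np.radians(dr).round(4)," shift after roll",(A.T@d*1000).round(1))
E
python3 - <<'E'
from h import *
E=np.load("pics/top.npz")["E"]
f=lambda c,z:np.array([px2w("top",150+u/3,160+v/3,z,E)[:2] for u,v in c])
t=f([(317,105),(511,146),(488,265),(291,223)],.012);print(t.round(4),t.mean(0),[np.linalg.norm(t[i]-t[i-1]).round(4) for i in range(4)])
e=t[0]-t[1]+t[3]-t[2];print("tray yaw",np.degrees(np.arctan2(e[0],e[1])))
r=f([(537,156),(731,189),(718,284),(520,245)],.006);print(r.round(4),r.mean(0))
e=r[0]-r[1]+r[3]-r[2];print("rack yaw",np.degrees(np.arctan2(e[0],e[1])))
print("pan",f([(114,133)],.04))
goto(.461,.018,.231,-8.5)
E
```

```text
[[0.5476 0.2347]
 [0.5133 0.0599]
 [0.4074 0.0787]
 [0.4416 0.2543]] [0.47745125 0.15690474] [np.float64(0.1078), np.float64(0.1781), np.float64(0.1076), np.float64(0.179)]
tray yaw 11.0470100790043
[[ 0.5052  0.0364]
 [ 0.4782 -0.1382]
 [ 0.3934 -0.1262]
 [ 0.4254  0.0505]] [ 0.45056906 -0.04435387]
rack yaw 9.546116721182347
pan [[0.5165904  0.40735089]]
tool shift mm [ 4.370e+02 -4.768e+02  2.000e-01] yaw now -69.1
 roll rad -1.0577  shift after roll [6.299e+02 1.467e+02 2.000e-01]
```

```bash
python3 -m handwheel '[{"tx":21.9,"ty":-23.8},{"tx":21.9,"ty":-23.8},{"tx":21.9,"ty":-23.8},{"tx":21.9,"ty":-23.8},{"tx":21.9,"ty":-23.8},{"tx":21.9,"ty":-23.8},{"tx":21.9,"ty":-23.8},{"tx":21.9,"ty":-23.8},{"tx":21.9,"ty":-23.8},{"tx":21.9,"ty":-23.8}]' 85
python3 -m handwheel '[{"tx":21.9,"ty":-23.8},{"tx":21.9,"ty":-23.8},{"tx":21.9,"ty":-23.8},{"tx":21.9,"ty":-23.8},{"tx":21.9,"ty":-23.8},{"tx":21.9,"ty":-23.8},{"tx":21.9,"ty":-23.8},{"tx":21.9,"ty":-23.8},{"tx":21.9,"ty":-23.8},{"tx":21.9,"ty":-23.8}]'
python3 -m handwheel '[{"roll":-0.1175},{"roll":-0.1175},{"roll":-0.1175},{"roll":-0.1175},{"roll":-0.1175},{"roll":-0.1175},{"roll":-0.1175},{"roll":-0.1175},{"roll":-0.1175},{},{},{}]'
python3 - <<'E'
from h import *
im,d,p,E=snap("wrist");save("w1.png",im)
_,P=cloud("wrist");Q=P.reshape(-1,3);Q=Q[~np.isnan(Q[:,2])]
for n,c,h in (("large",(.461,.018),.096),("small",(.4535,-.043),.066),("med",(.4435,-.1025),.082)):
    q=Q[(np.hypot(Q[:,0]-c[0],Q[:,1]-c[1])<.032)&(abs(Q[:,2]-h)<.006)]
    if len(q): print(n,len(q),np.median(q,0).round(4),((q.max(0)+q.min(0))/2).round(4),np.ptp(q,axis=0).round(4))
goto(.461,.018,.231,-8.5)
E
```

```text
tool shift mm [ 4.370e+02 -4.768e+02  2.000e-01] yaw now -69.1
 roll rad -1.0576  shift after roll [6.300e+02 1.466e+02 2.000e-01]$[0]: bad value
$[0]: bad value
$[0]: bad value
```

View pics/w1.png

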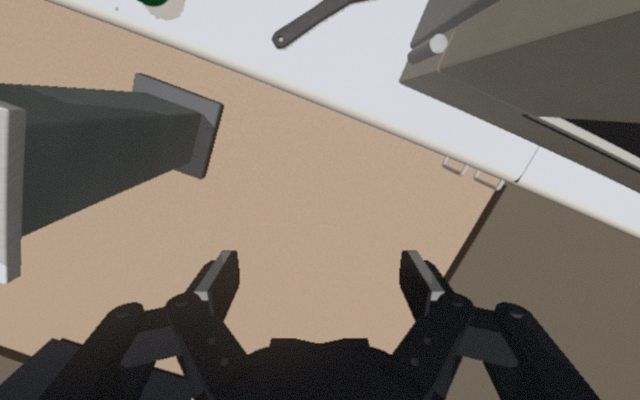

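The moves were refused, so the arm has not moved: the wrist view still shows the bench edge and the oven. Each row probably needs all four keys.

```bash
python3 -m handwheel '[{"tx":21.9,"ty":-23.8,"tz":0,"roll":0},{"tx":21.9,"ty":-23.8,"tz":0,"roll":0}]' 85
```

```text
t: 0.32
tool_pos: [0.2464, -0.5236, 0.2303]
tool_rot: [-3.089, -0.566, 0.0]
contact_force: [0.7, -0.4, 0.1]
opening: 0.0851
grip_force: 0.0
```

```bash
python3 -m handwheel '[{"tx":21.9,"ty":-23.8,"tz":0,"roll":0},{"tx":21.9,"ty":-23.8,"tz":0,"roll":0},{"tx":21.9,"ty":-23.8,"tz":0,"roll":0},{"tx":21.9,"ty":-23.8,"tz":0,"roll":0},{"tx":21.9,"ty":-23.8,"tz":0,"roll":0},{"tx":21.9,"ty":-23.8,"tz":0,"roll":0},{"tx":21.9,"ty":-23.8,"tz":0,"roll":0},{"tx":21.9,"ty":-23.8,"tz":0,"roll":0},{"tx":21.9,"ty":-23.8,"tz":0,"roll":0}]'
python3 -m handwheel '[{"tx":21.9,"ty":-23.8,"tz":0,"roll":0},{"tx":21.9,"ty":-23.8,"tz":0,"roll":0},{"tx":21.9,"ty":-23.8,"tz":0,"roll":0},{"tx":21.9,"ty":-23.8,"tz":0,"roll":0},{"tx":21.9,"ty":-23.8,"tz":0,"roll":0},{"tx":21.9,"ty":-23.8,"tz":0,"roll":0},{"tx":21.9,"ty":-23.8,"tz":0,"roll":0},{"tx":21.9,"ty":-23.8,"tz":0,"roll":0},{"tx":21.9,"ty":-23.8,"tz":0,"roll":0}]'
python3 -m handwheel '[{"tx":0,"ty":0,"tz":0,"roll":-0.1175},{"tx":0,"ty":0,"tz":0,"roll":-0.1175},{"tx":0,"ty":0,"tz":0,"roll":-0.1175},{"tx":0,"ty":0,"tz":0,"roll":-0.1175},{"tx":0,"ty":0,"tz":0,"roll":-0.1175},{"tx":0,"ty":0,"tz":0,"roll":-0.1175},{"tx":0,"ty":0,"tz":0,"roll":-0.1175},{"tx":0,"ty":0,"tz":0,"roll":-0.1175},{"tx":0,"ty":0,"tz":0,"roll":-0.1175},{"tx":0,"ty":0,"tz":0,"roll":0},{"tx":0,"ty":0,"tz":0,"roll":0}]'
cat > look.py <<'E'
from h import *
im,d,p,E=snap("wrist");save(sys.argv[1],im)
_,P=cloud("wrist");Q=P.reshape(-1,3);Q=Q[~np.isnan(Q[:,2])]
for n,c,h in (("large",(.461,.018),.096),("small",(.4535,-.043),.066),("med",(.4435,-.1025),.082)):
    q=Q[(np.hypot(Q[:,0]-c[0],Q[:,1]-c[1])<.032)&(abs(Q[:,2]-h)<.006)]
    if len(q): print(n,len(q),np.median(q,0).round(4),((q.max(0)+q.min(0))/2).round(4),np.ptp(q,axis=0).round(4))
E
python3 look.py w2.png; python3 -c 'from h import *;goto(.461,.018,.231,-8.5)'
```

```text
t: 1.07
tool_pos: [0.3547, -0.2517, 0.231]
tool_rot: [-3.089, -0.569, -0.0]
contact_force: [0.4, -1.3, 0.7]
opening: 0.0849
grip_force: 0.0
t: 1.82
tool_pos: [0.4624, 0.0188, 0.2311]
tool_rot: [3.089, 0.57, 0.0]
contact_force: [0.6, -0.3, -0.3]
opening: 0.085
grip_force: 0.0
t: 2.73
tool_pos: [0.4622, 0.0171, 0.231]
tool_rot: [-2.383, -2.047, 0.0]
contact_force: [-0.2, 0.2, 0.8]
opening: 0.0851
grip_force: 0.0
large 1751 [0.4597 0.0207 0.0969] [0.4595 0.0196 0.0947] [0.0489 0.0493 0.009 ]
small 860 [ 0.4533 -0.0408  0.066 ] [ 0.453  -0.0437  0.0643] [0.0622 0.0423 0.0085]
med 913 [ 0.4429 -0.0991  0.0831] [ 0.4426 -0.1009  0.0807] [0.0424 0.0435 0.0089]
tool shift mm [ 0.7 -1.3  0.1] yaw now -8.67
 roll rad -0.0029  shift after roll [ 0.7 -1.3  0.1]
```

View pics/w2.png

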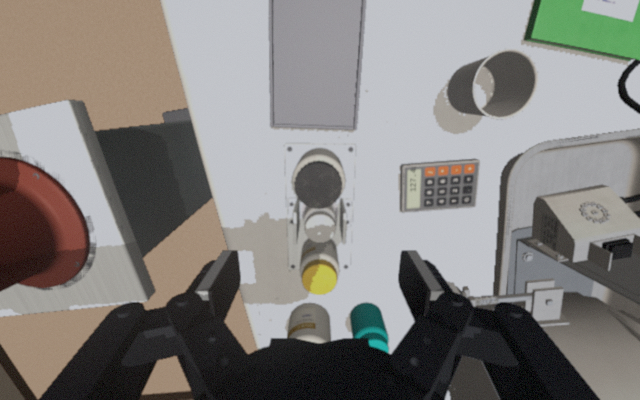

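The wrist view shows the rack column, with the large jar cap at (319,183), the small at (320,225) and the yellow at (319,277). The positions agree with the top camera within 2 mm, so I'll grasp the large jar.

```bash
python3 -m handwheel '[{"tx":1.6,"ty":-2,"tz":0,"roll":0},{"tx":0,"ty":0,"tz":25,"roll":0},{"tx":0,"ty":0,"tz":30,"roll":0},{"tx":0,"ty":0,"tz":30,"roll":0},{"tx":0,"ty":0,"tz":30,"roll":0},{"tx":0,"ty":0,"tz":30,"roll":0},{"tx":0,"ty":0,"tz":25,"roll":0},{"tx":0,"ty":0,"tz":14,"roll":0},{"tx":0,"ty":0,"tz":0,"roll":0},{"tx":0,"ty":0,"tz":0,"roll":0}]'
python3 -m handwheel '[{"tx":0,"ty":0,"tz":0,"roll":0},{"tx":0,"ty":0,"tz":0,"roll":0},{"tx":0,"ty":0,"tz":0,"roll":0},{"tx":0,"ty":0,"tz":0,"roll":0},{"tx":0,"ty":0,"tz":0,"roll":0},{"tx":0,"ty":0,"tz":0,"roll":0},{"tx":0,"ty":0,"tz":0,"roll":0},{"tx":0,"ty":0,"tz":0,"roll":0},{"tx":0,"ty":0,"tz":0,"roll":0},{"tx":0,"ty":0,"tz":0,"roll":0},{"tx":0,"ty":0,"tz":0,"roll":0},{"tx":0,"ty":0,"tz":0,"roll":0}]' 45 40
```

```text
t: 3.62
tool_pos: [0.4599, 0.0191, 0.0468]
tool_rot: [-2.38, -2.049, 0.002]
contact_force: [0.5, -0.2, 0.5]
opening: 0.0849
grip_force: 0.0
t: 4.62
tool_pos: [0.4622, 0.0187, 0.0496]
tool_rot: [2.378, 2.049, 0.003]
contact_force: [-1.8, -0.1, 5.6]
opening: 0.0578
grip_force: 43.0
```

```bash
python3 -m handwheel '[{"tx":0,"ty":0,"tz":-10,"roll":0},{"tx":0,"ty":0,"tz":-25,"roll":0},{"tx":0,"ty":0,"tz":-25,"roll":0},{"tx":10,"ty":-1,"tz":0,"roll":0},{"tx":22,"ty":-1,"tz":0,"roll":0},{"tx":25,"ty":0,"tz":0,"roll":0},{"tx":25,"ty":0,"tz":0,"roll":0},{"tx":25,"ty":0,"tz":0,"roll":0},{"tx":25,"ty":0,"tz":0,"roll":0},{"tx":22,"ty":0,"tz":0,"roll":0},{"tx":15,"ty":0,"tz":0,"roll":0},{"tx":10,"ty":0,"tz":0,"roll":0.041}]'
python3 -m handwheel '[{"tx":0,"ty":0,"tz":0,"roll":0},{"tx":0,"ty":0,"tz":0,"roll":0}]'
python3 -c 'from h import *;goto(.4851,.1963,.05,-11);save("s2.png",snap("scene")[0],(200,120,420,270),(792,540))'
```

```text
t: 5.62
tool_pos: [0.4846, 0.1983, 0.107]
tool_rot: [-2.42, -2.002, 0.0]
contact_force: [0.4, 0.5, -1.2]
opening: 0.0577
grip_force: 43.5
t: 5.78
tool_pos: [0.4846, 0.1967, 0.1069]
tool_rot: [-2.419, -2.004, 0.001]
contact_force: [-0.6, 0.1, -1.9]
opening: 0.0575
grip_force: 43.5
tool shift mm [-0.2  0.6 56.9] yaw now -10.73
 roll rad 0.0047  shift after roll [-0.2  0.6 56.9]
```

View pics/s2.png

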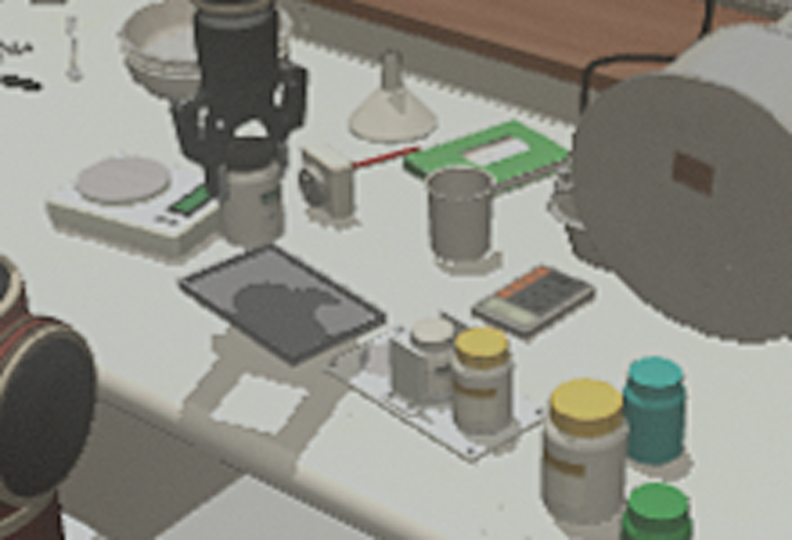

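The large jar hangs upright from the gripper above the tray, at about (252,205) in the crop, and the small and medium jars are undisturbed.

```bash
python3 -m handwheel '[{"tx":0,"ty":0,"tz":12,"roll":0},{"tx":0,"ty":0,"tz":15,"roll":0},{"tx":0,"ty":0,"tz":12,"roll":0},{"tx":0,"ty":0,"tz":8,"roll":0},{"tx":0,"ty":0,"tz":5,"roll":0},{"tx":0,"ty":0,"tz":3,"roll":0},{"tx":0,"ty":0,"tz":2,"roll":0},{"tx":0,"ty":0,"tz":2,"roll":0},{"tx":0,"ty":0,"tz":0.5,"roll":0},{"tx":0,"ty":0,"tz":0,"roll":0},{"tx":0,"ty":0,"tz":0,"roll":0}]'
python3 -m handwheel '[{"tx":0,"ty":0,"tz":0,"roll":0},{"tx":0,"ty":0,"tz":0,"roll":0},{"tx":0,"ty":0,"tz":0,"roll":0},{"tx":0,"ty":0,"tz":0,"roll":0},{"tx":0,"ty":0,"tz":0,"roll":0},{"tx":0,"ty":0,"tz":0,"roll":0},{"tx":0,"ty":0,"tz":0,"roll":0},{"tx":0,"ty":0,"tz":0,"roll":0}]' 85
python3 -m handwheel '[{"tx":0,"ty":0,"tz":-15,"roll":0},{"tx":0,"ty":0,"tz":-30,"roll":0},{"tx":0,"ty":0,"tz":-35,"roll":0},{"tx":0,"ty":0,"tz":-35,"roll":0},{"tx":0,"ty":0,"tz":-35,"roll":0},{"tx":0,"ty":0,"tz":-20,"roll":0},{"tx":0,"ty":0,"tz":0,"roll":0}]'
python3 look.py w3.png
python3 - <<'E'
from h import *
_,P=cloud("wrist");Q=P.reshape(-1,3)
q=Q[(np.hypot(Q[:,0]-.485,Q[:,1]-.196)<.035)&(Q[:,2]>.085)&(Q[:,2]<.11)];print("large in tray",len(q),np.median(q,0),(q.max(0)+q.min(0))/2)
goto(.4435,-.1015,.16,-8.7)
E
```

```text
t: 6.75
tool_pos: [0.4855, 0.1964, 0.0483]
tool_rot: [2.421, 2.001, 0.001]
contact_force: [1.3, -0.5, -1.3]
opening: 0.0581
grip_force: 43.5
t: 7.42
tool_pos: [0.4851, 0.1963, 0.0478]
tool_rot: [2.422, 2.001, 0.0]
contact_force: [0.5, 0.2, 1.0]
opening: 0.0848
grip_force: 0.0
t: 8.0
tool_pos: [0.4881, 0.1971, 0.2248]
tool_rot: [2.418, 1.998, 0.016]
contact_force: [-0.7, 1.1, 0.2]
opening: 0.0851
grip_force: 0.0
small 85 [ 0.4531 -0.0252  0.0636] [ 0.4535 -0.0266  0.0636] [0.0283 0.009  0.0071]
large in tray 1818 [0.48301078 0.19874302 0.09484466] [0.48271134 0.19738364 0.09130048]
tool shift mm [-301.2   13.2   60.7] yaw now -10.86
 roll rad -0.0376  shift after roll [-301.5    1.9   60.7]
```

```bash
python3 -m handwheel '[{"tx":0,"ty":0,"tz":0,"roll":-0.0376},{"tx":-15,"ty":0,"tz":0,"roll":0},{"tx":-30,"ty":0,"tz":0,"roll":0},{"tx":-35,"ty":0,"tz":0,"roll":0},{"tx":-35,"ty":0,"tz":0,"roll":0},{"tx":-35,"ty":0,"tz":0,"roll":0},{"tx":-35,"ty":0,"tz":0,"roll":0},{"tx":-35,"ty":0,"tz":0,"roll":0},{"tx":-35,"ty":0,"tz":0,"roll":0},{"tx":-30,"ty":1,"tz":0,"roll":0},{"tx":-16.5,"ty":0.9,"tz":0,"roll":0},{"tx":0,"ty":0,"tz":0,"roll":0}]'
python3 -m handwheel '[{"tx":0,"ty":0,"tz":0,"roll":0},{"tx":0,"ty":0,"tz":0,"roll":0}]'
python3 - <<'E'
from h import *
im,d,p,E=snap("wrist");_,P=cloud("wrist");Q=P.reshape(-1,3)
for n,c,h in (("small",(.4535,-.043),.066),("med",(.4435,-.1015),.082)):
    q=Q[(np.hypot(Q[:,0]-c[0],Q[:,1]-c[1])<.032)&(abs(Q[:,2]-h)<.006)]
    print(n,len(q),np.median(q,0).round(4),((q.max(0)+q.min(0))/2).round(4))
goto(.4435,-.1015,.032,-8.7)
E
```

```text
t: 9.05
tool_pos: [0.44, -0.1044, 0.2158]
tool_rot: [-2.386, -2.04, 0.003]
contact_force: [-0.2, 0.3, -0.5]
opening: 0.0852
grip_force: 0.0
t: 9.22
tool_pos: [0.4409, -0.1012, 0.2165]
tool_rot: [-2.382, -2.045, 0.001]
contact_force: [0.0, 0.7, 0.1]
opening: 0.0851
grip_force: 0.0
small 1247 [ 0.4535 -0.0425  0.0664] [ 0.4529 -0.0439  0.0647]
med 1365 [ 0.4423 -0.1003  0.0831] [ 0.442  -0.1014  0.0808]
tool shift mm [ -0.3   2.8 184.8] yaw now -8.64
 roll rad 0.0011  shift after roll [ -0.3   2.8 184.8]
```

```bash
python3 -m handwheel '[{"tx":0,"ty":2,"tz":10,"roll":0},{"tx":0,"ty":0,"tz":25,"roll":0},{"tx":0,"ty":0,"tz":30,"roll":0},{"tx":0,"ty":0,"tz":30,"roll":0},{"tx":0,"ty":0,"tz":30,"roll":0},{"tx":0,"ty":0,"tz":25,"roll":0},{"tx":0,"ty":0,"tz":20,"roll":0},{"tx":0,"ty":0,"tz":14,"roll":0},{"tx":0,"ty":0,"tz":0,"roll":0},{"tx":0,"ty":0,"tz":0,"roll":0}]'
python3 -m handwheel '[{"tx":0,"ty":0,"tz":0,"roll":0},{"tx":0,"ty":0,"tz":0,"roll":0},{"tx":0,"ty":0,"tz":0,"roll":0},{"tx":0,"ty":0,"tz":0,"roll":0},{"tx":0,"ty":0,"tz":0,"roll":0},{"tx":0,"ty":0,"tz":0,"roll":0},{"tx":0,"ty":0,"tz":0,"roll":0},{"tx":0,"ty":0,"tz":0,"roll":0},{"tx":0,"ty":0,"tz":0,"roll":0},{"tx":0,"ty":0,"tz":0,"roll":0},{"tx":0,"ty":0,"tz":0,"roll":0},{"tx":0,"ty":0,"tz":0,"roll":0}]' 38 40
python3 -c 'from h import *;goto(.4775-.0076,.157-.0393,.1,-11)'
```

```text
t: 10.1
tool_pos: [0.4425, -0.1012, 0.0326]
tool_rot: [-2.38, -2.047, 0.002]
contact_force: [0.7, 0.1, 0.5]
opening: 0.0846
grip_force: 0.0
t: 11.1
tool_pos: [0.4447, -0.1028, 0.0355]
tool_rot: [2.382, 2.045, 0.002]
contact_force: [-0.4, -0.1, 6.6]
opening: 0.0502
grip_force: 42.3
tool shift mm [221.8  -8.3 -64.6] yaw now -8.71
 roll rad 0.04  shift after roll [221.2 -17.1 -64.6]
```

```bash
python3 -m handwheel '[{"tx":0,"ty":0,"tz":-10,"roll":0},{"tx":0,"ty":0,"tz":-25,"roll":0},{"tx":0,"ty":0,"tz":-30,"roll":0},{"tx":0,"ty":0,"tz":-25,"roll":0},{"tx":10,"ty":-1,"tz":0,"roll":0},{"tx":20,"ty":-1,"tz":0,"roll":0},{"tx":25,"ty":-1,"tz":0,"roll":0},{"tx":25,"ty":-1,"tz":0,"roll":0},{"tx":25,"ty":-1,"tz":0,"roll":0},{"tx":25,"ty":-1,"tz":0,"roll":0},{"tx":25,"ty":0,"tz":0,"roll":0},{"tx":25,"ty":0,"tz":0,"roll":0}]'
python3 -m handwheel '[{"tx":22,"ty":0,"tz":0,"roll":0},{"tx":12,"ty":0,"tz":0,"roll":0},{"tx":7,"ty":0,"tz":0,"roll":0.04},{"tx":0,"ty":0,"tz":0,"roll":0},{"tx":0,"ty":0,"tz":0,"roll":0},{"tx":0,"ty":0,"tz":0,"roll":0}]'
python3 -c 'from h import *;goto(.4775-.0076,.157-.0393,.0335,-11)'
```

```text
t: 12.1
tool_pos: [0.4637, 0.078, 0.123]
tool_rot: [-2.383, -2.046, 0.002]
contact_force: [-0.5, 0.4, -1.4]
opening: 0.0501
grip_force: 42.1
t: 12.6
tool_pos: [0.4705, 0.1165, 0.1235]
tool_rot: [-2.424, -1.999, 0.001]
contact_force: [0.3, 0.1, -1.1]
opening: 0.0504
grip_force: 42.1
tool shift mm [ 1.1 -0.7 90. ] yaw now -10.98
 roll rad 0.0004  shift after roll [ 1.1 -0.7 90. ]
```

```bash
python3 -m handwheel '[{"tx":0,"ty":0,"tz":15,"roll":0},{"tx":0,"ty":0,"tz":22,"roll":0},{"tx":0,"ty":0,"tz":20,"roll":0},{"tx":0,"ty":0,"tz":14,"roll":0},{"tx":0,"ty":0,"tz":8,"roll":0},{"tx":0,"ty":0,"tz":5,"roll":0},{"tx":0,"ty":0,"tz":3,"roll":0},{"tx":0,"ty":0,"tz":2,"roll":0},{"tx":0,"ty":0,"tz":0.5,"roll":0},{"tx":0,"ty":0,"tz":0,"roll":0},{"tx":0,"ty":0,"tz":0,"roll":0}]'
python3 -m handwheel '[{"tx":0,"ty":0,"tz":0,"roll":0},{"tx":0,"ty":0,"tz":0,"roll":0},{"tx":0,"ty":0,"tz":0,"roll":0},{"tx":0,"ty":0,"tz":0,"roll":0},{"tx":0,"ty":0,"tz":0,"roll":0},{"tx":0,"ty":0,"tz":0,"roll":0},{"tx":0,"ty":0,"tz":0,"roll":0},{"tx":0,"ty":0,"tz":0,"roll":0}]' 85
python3 -m handwheel '[{"tx":0,"ty":0,"tz":-15,"roll":0},{"tx":0,"ty":0,"tz":-30,"roll":0},{"tx":0,"ty":0,"tz":-35,"roll":0},{"tx":0,"ty":0,"tz":-35,"roll":0},{"tx":0,"ty":0,"tz":-35,"roll":0},{"tx":0,"ty":0,"tz":-20,"roll":0},{"tx":0,"ty":0,"tz":0,"roll":0},{"tx":0,"ty":0,"tz":0,"roll":0}]'
python3 - <<'E'
from h import *
im,d,p,E=snap("wrist");save("w4.png",im);_,P=cloud("wrist");Q=P.reshape(-1,3)
for n,c,h in (("large",(.484,.197),.094),("med",(.470,.1177),.08),("small",(.4535,-.043),.066)):
    q=Q[(np.hypot(Q[:,0]-c[0],Q[:,1]-c[1])<.032)&(abs(Q[:,2]-h)<.006)]
    if len(q):print(n,len(q),np.median(q,0).round(4),((q.max(0)+q.min(0))/2).round(4))
print(ctrl.get_obs()["q"]);goto(.453,-.0425,.2,81.3)
E
```

```text
t: 13.52
tool_pos: [0.4715, 0.1171, 0.0351]
tool_rot: [2.423, 1.998, 0.002]
contact_force: [-0.1, -0.1, -1.0]
opening: 0.0502
grip_force: 42.1
t: 14.18
tool_pos: [0.4708, 0.117, 0.0343]
tool_rot: [-2.424, -1.998, 0.0]
contact_force: [-0.1, -0.0, -0.7]
opening: 0.0853
grip_force: 0.0
t: 14.85
tool_pos: [0.4717, 0.1171, 0.206]
tool_rot: [2.422, 1.997, 0.005]
contact_force: [0.4, 0.4, -0.5]
opening: 0.085
grip_force: 0.0
large 2597 [0.4831 0.1971 0.0951] [0.4829 0.1965 0.0944]
med 1444 [0.47   0.1193 0.0811] [0.4698 0.1182 0.0787]
small 749 [ 0.4535 -0.0396  0.0662] [ 0.4532 -0.0435  0.0643]
[ 9.01164706e-02 -2.74588098e-01  1.96012810e+00 -2.68677534e-05
  1.45615720e+00  2.81974113e-01]
tool shift mm [-160.    13.1    4. ] yaw now -10.99
 roll rad 1.5308  shift after roll [  6.7 160.4   4. ]
```

View pics/w4.png

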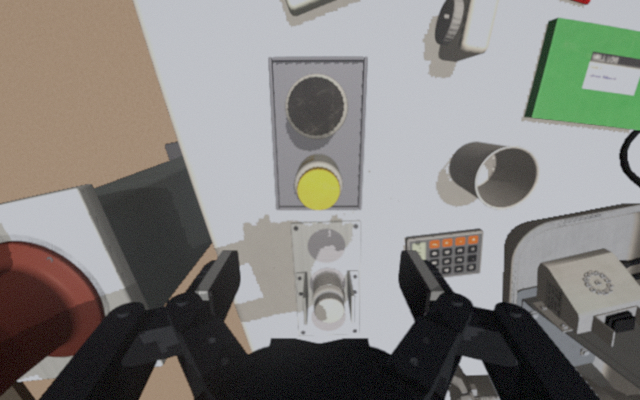

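Both jars stand in the tray, the large at (316,106) and the medium at (318,187). The small one is alone in the rack at (328,300).

```bash
python3 -m handwheel '[{"tx":-15,"ty":1,"tz":0,"roll":0},{"tx":-25,"ty":2,"tz":0,"roll":0},{"tx":-30,"ty":3,"tz":0,"roll":0},{"tx":-30,"ty":3,"tz":0,"roll":0},{"tx":-30,"ty":3,"tz":0,"roll":0},{"tx":-20,"ty":1,"tz":0,"roll":0},{"tx":-10,"ty":0,"tz":0,"roll":0},{"tx":0,"ty":0,"tz":0,"roll":0.1178},{"tx":0,"ty":0,"tz":0,"roll":0.1178},{"tx":0,"ty":0,"tz":0,"roll":0.1178},{"tx":0,"ty":0,"tz":0,"roll":0.1178},{"tx":0,"ty":0,"tz":0,"roll":0.1178}]'
python3 -m handwheel '[{"tx":0,"ty":0,"tz":0,"roll":0.1178},{"tx":0,"ty":0,"tz":0,"roll":0.1178},{"tx":0,"ty":0,"tz":0,"roll":0.1178},{"tx":0,"ty":0,"tz":0,"roll":0.1178},{"tx":0,"ty":0,"tz":0,"roll":0.1178},{"tx":0,"ty":0,"tz":0,"roll":0.1178},{"tx":0,"ty":0,"tz":0,"roll":0.1178},{"tx":0,"ty":0,"tz":0,"roll":0.1178},{"tx":0,"ty":0,"tz":0,"roll":0},{"tx":0,"ty":0,"tz":0,"roll":0}]'
python3 - <<'E'
from h import *
im,d,p,E=snap("wrist");_,P=cloud("wrist");Q=P.reshape(-1,3)
for n,c,h in (("small",(.4535,-.043),.066),):
    q=Q[(np.hypot(Q[:,0]-c[0],Q[:,1]-c[1])<.022)&(abs(Q[:,2]-h)<.006)]
    if len(q):print(n,len(q),np.median(q,0).round(4),((q.max(0)+q.min(0))/2).round(4))
goto(.453,-.0425,.02,81.3)
E
```

```text
t: 15.9
tool_pos: [0.4522, -0.0418, 0.2024]
tool_rot: [-2.901, -1.2, 0.004]
contact_force: [-0.2, -0.9, -0.8]
opening: 0.085
grip_force: 0.0
t: 16.73
tool_pos: [0.4525, -0.0419, 0.2029]
tool_rot: [-3.132, 0.234, 0.004]
contact_force: [-0.3, -0.5, 0.1]
opening: 0.0851
grip_force: 0.0
small 1011 [ 0.4542 -0.0422  0.0663] [ 0.4534 -0.0419  0.0643]
tool shift mm [  0.8   0.4 183.2] yaw now -98.55
 roll rad 0.0026  shift after roll [  0.8   0.4 183.2]
```

```bash
python3 -m handwheel '[{"tx":1,"ty":0,"tz":10,"roll":0},{"tx":0,"ty":0,"tz":25,"roll":0},{"tx":0,"ty":0,"tz":30,"roll":0},{"tx":0,"ty":0,"tz":30,"roll":0},{"tx":0,"ty":0,"tz":30,"roll":0},{"tx":0,"ty":0,"tz":25,"roll":0},{"tx":0,"ty":0,"tz":20,"roll":0},{"tx":0,"ty":0,"tz":12,"roll":0},{"tx":0,"ty":0,"tz":0,"roll":0},{"tx":0,"ty":0,"tz":0,"roll":0}]'
python3 -m handwheel '[{"tx":0,"ty":0,"tz":0,"roll":0},{"tx":0,"ty":0,"tz":0,"roll":0},{"tx":0,"ty":0,"tz":0,"roll":0},{"tx":0,"ty":0,"tz":0,"roll":0},{"tx":0,"ty":0,"tz":0,"roll":0},{"tx":0,"ty":0,"tz":0,"roll":0},{"tx":0,"ty":0,"tz":0,"roll":0},{"tx":0,"ty":0,"tz":0,"roll":0},{"tx":0,"ty":0,"tz":0,"roll":0},{"tx":0,"ty":0,"tz":0,"roll":0},{"tx":0,"ty":0,"tz":0,"roll":0},{"tx":0,"ty":0,"tz":0,"roll":0}]' 30 40
python3 -m handwheel '[{"tx":0,"ty":0,"tz":-10,"roll":0},{"tx":0,"ty":0,"tz":-20,"roll":0},{"tx":0,"ty":0,"tz":-30,"roll":0},{"tx":0,"ty":0,"tz":-35,"roll":0},{"tx":0,"ty":0,"tz":-35,"roll":0},{"tx":0,"ty":0,"tz":-20,"roll":0},{"tx":0,"ty":0,"tz":0,"roll":0}]'
python3 -c 'from h import *;goto(.517,.408,.17);print(ctrl.get_obs()["q"])'
```

```text
t: 17.62
tool_pos: [0.4531, -0.0424, 0.0211]
tool_rot: [-3.132, 0.238, 0.004]
contact_force: [0.5, -0.1, -0.1]
opening: 0.0849
grip_force: 0.0
t: 18.62
tool_pos: [0.4553, -0.0429, 0.0238]
tool_rot: [3.132, -0.239, 0.004]
contact_force: [-0.8, 0.3, 6.4]
opening: 0.0421
grip_force: 41.1
t: 19.2
tool_pos: [0.4571, -0.0434, 0.1789]
tool_rot: [3.13, -0.239, 0.017]
contact_force: [-0.1, -0.1, -0.4]
opening: 0.0424
grip_force: 40.8
tool shift mm [  -9.4 -455.3    8.3] yaw now -98.73
[-2.57019609e-01 -3.33842788e-01  2.04899442e+00 -3.77199659e-05
  1.41545257e+00  1.46616958e+00]
```

```bash
python3 -m handwheel '[{"tx":0,"ty":-12,"tz":0,"roll":0},{"tx":-1,"ty":-22,"tz":0,"roll":0},{"tx":-1,"ty":-30,"tz":0,"roll":0},{"tx":-1,"ty":-32,"tz":0,"roll":0},{"tx":-1,"ty":-32,"tz":0,"roll":0},{"tx":-1,"ty":-32,"tz":0,"roll":0},{"tx":-1,"ty":-32,"tz":0,"roll":0},{"tx":-1,"ty":-32,"tz":0,"roll":0},{"tx":-1,"ty":-32,"tz":0,"roll":0},{"tx":-1,"ty":-32,"tz":0,"roll":0},{"tx":0,"ty":-32,"tz":0,"roll":0},{"tx":0,"ty":-32,"tz":0,"roll":0}]'
python3 -m handwheel '[{"tx":0,"ty":-32,"tz":0,"roll":0},{"tx":0,"ty":-30,"tz":0,"roll":0},{"tx":0,"ty":-20,"tz":0,"roll":0},{"tx":0,"ty":-14,"tz":0,"roll":0},{"tx":0,"ty":-7,"tz":0,"roll":0},{"tx":0,"ty":0,"tz":0,"roll":0},{"tx":0,"ty":0,"tz":0,"roll":0},{"tx":0,"ty":0,"tz":0,"roll":0}]'
python3 - <<'E'
from h import *
im,d,p,E=snap("wrist");save("w5.png",im);_,P=cloud("wrist");Q=P.reshape(-1,3)
q=Q[(np.hypot(Q[:,0]-.517,Q[:,1]-.408)<.07)&(Q[:,2]>.036)&(Q[:,2]<.045)]
if len(q): print(len(q),np.median(q[:,2]),cv2.minEnclosingCircle((q[:,:2]*1000).astype(np.float32)),q.mean(0))
goto(.517,.408,.059)
E
```

```text
t: 20.2
tool_pos: [0.4977, 0.3079, 0.1709]
tool_rot: [3.131, -0.239, -0.003]
contact_force: [0.7, -0.4, -0.1]
opening: 0.0421
grip_force: 40.8
t: 20.87
tool_pos: [0.5141, 0.4074, 0.1718]
tool_rot: [3.131, -0.24, -0.001]
contact_force: [-0.5, 0.4, -0.8]
opening: 0.0421
grip_force: 40.8
5895 0.040994119336154544 ((517.07373046875, 409.06512451171875), 47.39528274536133) [0.52289173 0.40826666 0.0409865 ]
tool shift mm [  2.8  -1.1 113. ] yaw now -98.79
```

View pics/w5.png

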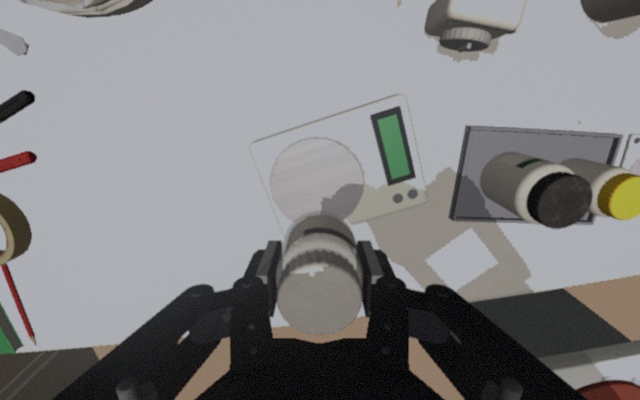

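The small jar sits in the fingers at (320,270). The pan circle fits at (0.517, 0.409) with a radius of 47.4 mm, against 48 mm given.

```bash
python3 -m handwheel '[{"tx":3,"ty":-1.5,"tz":15,"roll":0},{"tx":0,"ty":0,"tz":25,"roll":0},{"tx":0,"ty":0,"tz":25,"roll":0},{"tx":0,"ty":0,"tz":18,"roll":0},{"tx":0,"ty":0,"tz":12,"roll":0},{"tx":0,"ty":0,"tz":7,"roll":0},{"tx":0,"ty":0,"tz":5,"roll":0},{"tx":0,"ty":0,"tz":3,"roll":0},{"tx":0,"ty":0,"tz":2,"roll":0},{"tx":0,"ty":0,"tz":1,"roll":0},{"tx":0,"ty":0,"tz":0,"roll":0},{"tx":0,"ty":0,"tz":0,"roll":0}]'
python3 -m handwheel '[{"tx":0,"ty":0,"tz":0.5,"roll":0},{"tx":0,"ty":0,"tz":0,"roll":0}]'
```

```text
t: 21.92
tool_pos: [0.518, 0.4098, 0.0602]
tool_rot: [-3.132, 0.239, -0.002]
contact_force: [-0.1, 0.4, -1.2]
opening: 0.0422
grip_force: 40.8
t: 22.08
tool_pos: [0.5177, 0.4096, 0.0592]
tool_rot: [-3.132, 0.239, -0.001]
contact_force: [0.2, -0.2, -0.0]
opening: 0.0419
grip_force: 40.8
```

```bash
python3 -m handwheel '[{"tx":0,"ty":0,"tz":0.7,"roll":0},{"tx":0,"ty":0,"tz":0.5,"roll":0},{"tx":0,"ty":0,"tz":0,"roll":0},{"tx":0,"ty":0,"tz":0,"roll":0}]'
python3 -m handwheel '[{"tx":0,"ty":0,"tz":0,"roll":0},{"tx":0,"ty":0,"tz":0,"roll":0},{"tx":0,"ty":0,"tz":0,"roll":0},{"tx":0,"ty":0,"tz":0,"roll":0},{"tx":0,"ty":0,"tz":0,"roll":0},{"tx":0,"ty":0,"tz":0,"roll":0},{"tx":0,"ty":0,"tz":0,"roll":0},{"tx":0,"ty":0,"tz":0,"roll":0}]' 85
python3 -m handwheel '[{"tx":0,"ty":0,"tz":-15,"roll":0},{"tx":0,"ty":0,"tz":-30,"roll":0},{"tx":0,"ty":0,"tz":-35,"roll":0},{"tx":0,"ty":0,"tz":-35,"roll":0},{"tx":0,"ty":0,"tz":-30,"roll":0},{"tx":0,"ty":0,"tz":-10,"roll":0},{"tx":0,"ty":0,"tz":0,"roll":0},{"tx":0,"ty":0,"tz":0,"roll":0},{"tx":0,"ty":0,"tz":0,"roll":0}]'
cat > chk.py <<'E'
from h import *
im,d,p,E=snap("wrist");_,P=cloud("wrist");Q=P.reshape(-1,3)
for n,c,h in (("large",(.484,.197),.094),("med",(.470,.1177),.08),("small",(.517,.409),.10),("largeR",(.461,.0195),.096),("medR",(.4435,-.1015),.082)):
    q=Q[(np.hypot(Q[:,0]-c[0],Q[:,1]-c[1])<.032)&(abs(Q[:,2]-h)<.006)]
    if len(q):print(n,len(q),np.median(q,0).round(4),((q.max(0)+q.min(0))/2).round(4),np.ptp(q,axis=0).round(4))
E
python3 chk.py; python3 -c 'from h import *;goto(.470,.117,.207,-11)'
```

```text
t: 22.42
tool_pos: [0.5176, 0.4095, 0.0579]
tool_rot: [-3.132, 0.239, -0.0]
contact_force: [-0.4, 0.7, 1.1]
opening: 0.0419
grip_force: 40.9
t: 23.08
tool_pos: [0.5175, 0.4094, 0.0576]
tool_rot: [3.132, -0.239, -0.0]
contact_force: [-0.3, -0.7, 0.3]
opening: 0.0848
grip_force: 0.0
t: 23.83
tool_pos: [0.5164, 0.4088, 0.2101]
tool_rot: [3.13, -0.239, -0.005]
contact_force: [-0.1, 0.1, -0.4]
opening: 0.0851
grip_force: 0.0
large 1943 [0.4855 0.1988 0.0948] [0.4838 0.1967 0.0927] [0.0489 0.0493 0.0095]
med 1340 [0.4721 0.121  0.0809] [0.4705 0.1184 0.0788] [0.0438 0.0439 0.0096]
small 1203 [0.5168 0.4099 0.1003] [0.5157 0.41   0.0985] [0.0379 0.0375 0.0089]
tool shift mm [ -1.4 295.3   3.4] yaw now -98.74
 roll rad -1.5313  shift after roll [-295.1   10.3    3.4]
```

The small jar stands centred on the pan with its top at 0.100 m. Next is the medium jar.

```bash
python3 -m handwheel '[{"tx":0,"ty":12,"tz":0,"roll":0},{"tx":0,"ty":25,"tz":0,"roll":0},{"tx":0,"ty":35,"tz":0,"roll":0},{"tx":0,"ty":35,"tz":0,"roll":0},{"tx":0,"ty":35,"tz":0,"roll":0},{"tx":0,"ty":35,"tz":0,"roll":0},{"tx":0,"ty":35,"tz":0,"roll":0},{"tx":0,"ty":35,"tz":0,"roll":0},{"tx":-1,"ty":28,"tz":0,"roll":0},{"tx":0,"ty":15,"tz":0,"roll":0},{"tx":0,"ty":5,"tz":0,"roll":0},{"tx":0,"ty":0,"tz":0,"roll":-0.1178}]'
python3 -m handwheel '[{"tx":0,"ty":0,"tz":0,"roll":-0.1178},{"tx":0,"ty":0,"tz":0,"roll":-0.1178},{"tx":0,"ty":0,"tz":0,"roll":-0.1178},{"tx":0,"ty":0,"tz":0,"roll":-0.1178},{"tx":0,"ty":0,"tz":0,"roll":-0.1178},{"tx":0,"ty":0,"tz":0,"roll":-0.1178},{"tx":0,"ty":0,"tz":0,"roll":-0.1178},{"tx":0,"ty":0,"tz":0,"roll":-0.1178},{"tx":0,"ty":0,"tz":0,"roll":-0.1178},{"tx":0,"ty":0,"tz":0,"roll":-0.1178},{"tx":0,"ty":0,"tz":0,"roll":-0.1178},{"tx":0,"ty":0,"tz":0,"roll":-0.1178}]'
python3 -m handwheel '[{"tx":0,"ty":0,"tz":0,"roll":0},{"tx":0,"ty":0,"tz":0,"roll":0},{"tx":0,"ty":0,"tz":0,"roll":0}]'
python3 chk.py; python3 -c 'from h import *;goto(.4708,.117,.032,-11)'
```

```text
t: 24.88
tool_pos: [0.4708, 0.1166, 0.2113]
tool_rot: [3.141, -0.055, -0.003]
contact_force: [0.2, 0.3, 0.1]
opening: 0.085
grip_force: 0.0
t: 25.88
tool_pos: [0.471, 0.1184, 0.2114]
tool_rot: [-2.416, -2.005, 0.002]
contact_force: [-0.4, -0.6, -0.2]
opening: 0.085
grip_force: 0.0
t: 26.13
tool_pos: [0.4714, 0.1182, 0.212]
tool_rot: [-2.426, -1.995, 0.001]
contact_force: [-0.6, 0.1, -0.1]
opening: 0.0849
grip_force: 0.0
large 2467 [0.4832 0.1971 0.0951] [0.4832 0.1966 0.0949] [0.0488 0.0498 0.0063]
med 1398 [0.47   0.1195 0.0812] [0.4697 0.1183 0.0787] [0.0443 0.0435 0.0091]
tool shift mm [ -1.2  -0.3 180.2] yaw now -11.09
 roll rad -0.0016  shift after roll [ -1.2  -0.3 180.2]
```

```bash
python3 -m handwheel '[{"tx":-1.2,"ty":0,"tz":10,"roll":0},{"tx":0,"ty":0,"tz":25,"roll":0},{"tx":0,"ty":0,"tz":30,"roll":0},{"tx":0,"ty":0,"tz":30,"roll":0},{"tx":0,"ty":0,"tz":30,"roll":0},{"tx":0,"ty":0,"tz":25,"roll":0},{"tx":0,"ty":0,"tz":19,"roll":0},{"tx":0,"ty":0,"tz":11,"roll":0},{"tx":0,"ty":0,"tz":0,"roll":0},{"tx":0,"ty":0,"tz":0,"roll":0}]'
python3 -m handwheel '[{"tx":0,"ty":0,"tz":0,"roll":0},{"tx":0,"ty":0,"tz":0,"roll":0},{"tx":0,"ty":0,"tz":0,"roll":0},{"tx":0,"ty":0,"tz":0,"roll":0},{"tx":0,"ty":0,"tz":0,"roll":0},{"tx":0,"ty":0,"tz":0,"roll":0},{"tx":0,"ty":0,"tz":0,"roll":0},{"tx":0,"ty":0,"tz":0,"roll":0},{"tx":0,"ty":0,"tz":0,"roll":0},{"tx":0,"ty":0,"tz":0,"roll":0},{"tx":0,"ty":0,"tz":0,"roll":0},{"tx":0,"ty":0,"tz":0,"roll":0}]' 38 40
python3 -m handwheel '[{"tx":0,"ty":0,"tz":-10,"roll":0},{"tx":0,"ty":0,"tz":-25,"roll":0},{"tx":0,"ty":0,"tz":-30,"roll":0},{"tx":0,"ty":0,"tz":-25,"roll":0},{"tx":0,"ty":0,"tz":0,"roll":-0.042},{"tx":0,"ty":0,"tz":0,"roll":0},{"tx":0,"ty":0,"tz":0,"roll":0}]'
python3 -c 'from h import *;goto(.4435,-.1020,.0355,-8.7)'
```

```text
t: 27.02
tool_pos: [0.4712, 0.1168, 0.0323]
tool_rot: [-2.424, -1.998, 0.001]
contact_force: [0.2, -0.6, 0.8]
opening: 0.0855
grip_force: 0.0
t: 28.02
tool_pos: [0.4727, 0.1171, 0.0345]
tool_rot: [2.423, 1.998, 0.003]
contact_force: [-2.0, -0.6, 6.8]
opening: 0.0498
grip_force: 41.9
t: 28.6
tool_pos: [0.4712, 0.1168, 0.1228]
tool_rot: [2.382, 2.048, 0.0]
contact_force: [-0.4, 0.4, -2.0]
opening: 0.0502
grip_force: 42.1
tool shift mm [-220.5    5.5   87.3] yaw now -8.64
 roll rad 0.001  shift after roll [-220.5    5.7   87.3]
```

```bash
python3 -m handwheel '[{"tx":-12,"ty":0.5,"tz":0,"roll":0},{"tx":-22,"ty":0.5,"tz":0,"roll":0},{"tx":-27,"ty":0.5,"tz":0,"roll":0},{"tx":-27,"ty":0.5,"tz":0,"roll":0},{"tx":-27,"ty":0.5,"tz":0,"roll":0},{"tx":-27,"ty":0.5,"tz":0,"roll":0},{"tx":-27,"ty":0.5,"tz":0,"roll":0},{"tx":-25,"ty":0.5,"tz":0,"roll":0},{"tx":-16.5,"ty":1,"tz":0,"roll":0},{"tx":-10,"ty":0.5,"tz":0,"roll":0},{"tx":0,"ty":0,"tz":0,"roll":0},{"tx":0,"ty":0,"tz":0,"roll":0}]'
python3 -c 'from h import *;goto(.4435,-.1020,.0365,-8.7)'
```

```text
t: 29.6
tool_pos: [0.4433, -0.102, 0.1218]
tool_rot: [-2.382, -2.046, 0.001]
contact_force: [0.3, 0.5, -2.0]
opening: 0.05
grip_force: 42.1
tool shift mm [-0.1  0.3 85.3] yaw now -8.67
 roll rad 0.0005  shift after roll [-0.1  0.3 85.3]
```

```bash
python3 -m handwheel '[{"tx":0,"ty":0,"tz":15,"roll":0},{"tx":0,"ty":0,"tz":22,"roll":0},{"tx":0,"ty":0,"tz":18,"roll":0},{"tx":0,"ty":0,"tz":12,"roll":0},{"tx":0,"ty":0,"tz":8,"roll":0},{"tx":0,"ty":0,"tz":5,"roll":0},{"tx":0,"ty":0,"tz":3,"roll":0},{"tx":0,"ty":0,"tz":1.5,"roll":0},{"tx":0,"ty":0,"tz":0.8,"roll":0},{"tx":0,"ty":0,"tz":0,"roll":0},{"tx":0,"ty":0,"tz":0,"roll":0}]'
python3 -m handwheel '[{"tx":0,"ty":0,"tz":0,"roll":0},{"tx":0,"ty":0,"tz":0,"roll":0},{"tx":0,"ty":0,"tz":0,"roll":0},{"tx":0,"ty":0,"tz":0,"roll":0},{"tx":0,"ty":0,"tz":0,"roll":0},{"tx":0,"ty":0,"tz":0,"roll":0},{"tx":0,"ty":0,"tz":0,"roll":0},{"tx":0,"ty":0,"tz":0,"roll":0}]' 85
python3 -m handwheel '[{"tx":0,"ty":0,"tz":-15,"roll":0},{"tx":0,"ty":0,"tz":-30,"roll":0},{"tx":0,"ty":0,"tz":-35,"roll":0},{"tx":0,"ty":0,"tz":-35,"roll":0},{"tx":0,"ty":0,"tz":-35,"roll":0},{"tx":0,"ty":0,"tz":-25,"roll":0},{"tx":0,"ty":0,"tz":0,"roll":0},{"tx":0,"ty":0,"tz":0,"roll":0},{"tx":0,"ty":0,"tz":0,"roll":0}]'
python3 chk.py; python3 -c 'from h import *;goto(.4851,.1963,.207,-11)'
```

```text
t: 30.52
tool_pos: [0.4445, -0.1022, 0.038]
tool_rot: [2.381, 2.048, 0.001]
contact_force: [0.1, 0.4, -1.1]
opening: 0.0503
grip_force: 42.1
t: 31.18
tool_pos: [0.444, -0.102, 0.0373]
tool_rot: [-2.382, -2.049, 0.0]
contact_force: [0.9, -0.5, -0.6]
opening: 0.0851
grip_force: 0.0
t: 31.93
tool_pos: [0.4435, -0.1018, 0.2113]
tool_rot: [-2.381, -2.048, 0.001]
contact_force: [-0.2, 0.9, -0.2]
opening: 0.0847
grip_force: 0.0
medR 1422 [ 0.4427 -0.1     0.0831] [ 0.4428 -0.101   0.0807] [0.0435 0.0435 0.009 ]
tool shift mm [300.9  -2.9   3.7] yaw now -8.59
 roll rad 0.0421  shift after roll [300.5 -15.6   3.7]
```

The medium jar is back within about 1 mm of where it stood. Now the large one.

```bash
python3 -m handwheel '[{"tx":12,"ty":0,"tz":0,"roll":0},{"tx":25,"ty":0,"tz":0,"roll":0},{"tx":35,"ty":0,"tz":0,"roll":0},{"tx":35,"ty":-1,"tz":0,"roll":0},{"tx":35,"ty":-1,"tz":0,"roll":0},{"tx":35,"ty":-1,"tz":0,"roll":0},{"tx":35,"ty":0,"tz":0,"roll":0},{"tx":35,"ty":0,"tz":0,"roll":0},{"tx":28,"ty":0,"tz":0,"roll":0},{"tx":18,"ty":0,"tz":0,"roll":0},{"tx":8,"ty":0,"tz":0,"roll":0.042},{"tx":0,"ty":0,"tz":0,"roll":0}]'
python3 -m handwheel '[{"tx":0,"ty":0,"tz":0,"roll":0},{"tx":0,"ty":0,"tz":0,"roll":0}]'
python3 chk.py; python3 -c 'from h import *;goto(.4851,.1965,.046,-11)'
```

```text
t: 32.98
tool_pos: [0.4848, 0.1975, 0.2097]
tool_rot: [-2.42, -1.999, 0.006]
contact_force: [-1.0, -0.5, 0.6]
opening: 0.085
grip_force: 0.0
t: 33.15
tool_pos: [0.4853, 0.1954, 0.2109]
tool_rot: [-2.423, -1.998, 0.004]
contact_force: [0.6, 0.6, -0.3]
opening: 0.085
grip_force: 0.0
large 1971 [0.483  0.1985 0.0948] [0.4828 0.1974 0.0926] [0.0497 0.0492 0.0091]
tool shift mm [  1.3  -0.4 165.3] yaw now -11.01
 roll rad -0.0002  shift after roll [  1.3  -0.4 165.3]
```

```bash
python3 -m handwheel '[{"tx":1,"ty":0,"tz":10,"roll":0},{"tx":0,"ty":0,"tz":25,"roll":0},{"tx":0,"ty":0,"tz":30,"roll":0},{"tx":0,"ty":0,"tz":30,"roll":0},{"tx":0,"ty":0,"tz":28,"roll":0},{"tx":0,"ty":0,"tz":20,"roll":0},{"tx":0,"ty":0,"tz":14,"roll":0},{"tx":0,"ty":0,"tz":8,"roll":0},{"tx":0,"ty":0,"tz":0,"roll":0},{"tx":0,"ty":0,"tz":0,"roll":0}]'
python3 -m handwheel '[{"tx":0,"ty":0,"tz":0,"roll":0},{"tx":0,"ty":0,"tz":0,"roll":0},{"tx":0,"ty":0,"tz":0,"roll":0},{"tx":0,"ty":0,"tz":0,"roll":0},{"tx":0,"ty":0,"tz":0,"roll":0},{"tx":0,"ty":0,"tz":0,"roll":0},{"tx":0,"ty":0,"tz":0,"roll":0},{"tx":0,"ty":0,"tz":0,"roll":0},{"tx":0,"ty":0,"tz":0,"roll":0},{"tx":0,"ty":0,"tz":0,"roll":0},{"tx":0,"ty":0,"tz":0,"roll":0},{"tx":0,"ty":0,"tz":0,"roll":0}]' 45 40
python3 -m handwheel '[{"tx":0,"ty":0,"tz":-10,"roll":0},{"tx":0,"ty":0,"tz":-25,"roll":0},{"tx":0,"ty":0,"tz":-25,"roll":0},{"tx":0,"ty":0,"tz":-10,"roll":-0.042},{"tx":0,"ty":0,"tz":0,"roll":0},{"tx":0,"ty":0,"tz":0,"roll":0}]'
python3 -c 'from h import *;goto(.4610,.0190,.0505,-8.7)'
```

```text
t: 34.03
tool_pos: [0.4862, 0.1967, 0.0472]
tool_rot: [-2.424, -1.998, 0.0]
contact_force: [0.3, -0.2, 0.9]
opening: 0.0849
grip_force: 0.0
t: 35.03
tool_pos: [0.4873, 0.1974, 0.0492]
tool_rot: [2.423, 1.998, 0.004]
contact_force: [-2.4, 0.5, 5.4]
opening: 0.0577
grip_force: 43.0
t: 35.53
tool_pos: [0.4864, 0.1971, 0.118]
tool_rot: [2.382, 2.047, 0.002]
contact_force: [-0.7, -0.1, -2.3]
opening: 0.0577
grip_force: 43.5
tool shift mm [-180.     1.5   67.4] yaw now -8.64
 roll rad 0.001  shift after roll [-180.     1.7   67.4]
```

```bash
python3 -m handwheel '[{"tx":-12,"ty":0.5,"tz":0,"roll":0},{"tx":-22,"ty":0.5,"tz":0,"roll":0},{"tx":-27,"ty":0.5,"tz":0,"roll":0},{"tx":-27,"ty":0,"tz":0,"roll":0},{"tx":-27,"ty":0,"tz":0,"roll":0},{"tx":-27,"ty":0,"tz":0,"roll":0},{"tx":-20,"ty":0,"tz":0,"roll":0},{"tx":-12,"ty":0,"tz":0,"roll":0},{"tx":-6,"ty":0,"tz":0,"roll":0},{"tx":0,"ty":0,"tz":0,"roll":0},{"tx":0,"ty":0,"tz":0,"roll":0},{"tx":0,"ty":0,"tz":0,"roll":0}]'
python3 -c 'from h import *;goto(.4610,.0190,.051,-8.7)'
```

```text
t: 36.53
tool_pos: [0.4604, 0.0193, 0.1168]
tool_rot: [-2.38, -2.049, 0.001]
contact_force: [-1.1, 0.3, -2.1]
opening: 0.0574
grip_force: 43.5
tool shift mm [-0.3  0.7 65.8] yaw now -8.57
 roll rad 0.0023  shift after roll [-0.3  0.7 65.8]
```

```bash
python3 -m handwheel '[{"tx":0,"ty":0,"tz":12,"roll":0},{"tx":0,"ty":0,"tz":17,"roll":0},{"tx":0,"ty":0,"tz":13,"roll":0},{"tx":0,"ty":0,"tz":9,"roll":0},{"tx":0,"ty":0,"tz":6,"roll":0},{"tx":0,"ty":0,"tz":4,"roll":0},{"tx":0,"ty":0,"tz":2.5,"roll":0},{"tx":0,"ty":0,"tz":1.5,"roll":0},{"tx":0,"ty":0,"tz":0.8,"roll":0},{"tx":0,"ty":0,"tz":0,"roll":0},{"tx":0,"ty":0,"tz":0,"roll":0}]'
python3 -m handwheel '[{"tx":0,"ty":0,"tz":0,"roll":0},{"tx":0,"ty":0,"tz":0,"roll":0},{"tx":0,"ty":0,"tz":0,"roll":0},{"tx":0,"ty":0,"tz":0,"roll":0},{"tx":0,"ty":0,"tz":0,"roll":0},{"tx":0,"ty":0,"tz":0,"roll":0},{"tx":0,"ty":0,"tz":0,"roll":0},{"tx":0,"ty":0,"tz":0,"roll":0}]' 85
python3 -m handwheel '[{"tx":0,"ty":0,"tz":-15,"roll":0},{"tx":0,"ty":0,"tz":-30,"roll":0},{"tx":0,"ty":0,"tz":-35,"roll":0},{"tx":0,"ty":0,"tz":-35,"roll":0},{"tx":0,"ty":0,"tz":-35,"roll":0},{"tx":0,"ty":0,"tz":-30,"roll":0},{"tx":0,"ty":0,"tz":0,"roll":0},{"tx":0,"ty":0,"tz":0,"roll":0},{"tx":0,"ty":0,"tz":0,"roll":0}]'
python3 chk.py; python3 -c 'from h import *;save("s9.png",snap("scene")[0],(200,120,420,270),(792,540))'
```

```text
t: 37.45
tool_pos: [0.4612, 0.0188, 0.052]
tool_rot: [2.381, 2.048, 0.001]
contact_force: [0.1, 0.6, -1.0]
opening: 0.058
grip_force: 43.5
t: 38.12
tool_pos: [0.4607, 0.0189, 0.0515]
tool_rot: [-2.382, -2.049, 0.0]
contact_force: [0.4, 0.7, -0.1]
opening: 0.0851
grip_force: 0.0
t: 38.87
tool_pos: [0.4604, 0.0189, 0.2307]
tool_rot: [-2.381, -2.048, 0.001]
contact_force: [0.2, 0.1, -0.7]
opening: 0.0849
grip_force: 0.0
largeR 1746 [0.4571 0.0201 0.0968] [0.4571 0.0187 0.0948] [0.0491 0.0493 0.0096]
medR 917 [ 0.4433 -0.099   0.083 ] [ 0.4431 -0.1011  0.0808] [0.0425 0.0441 0.0092]
```

View pics/s9.png

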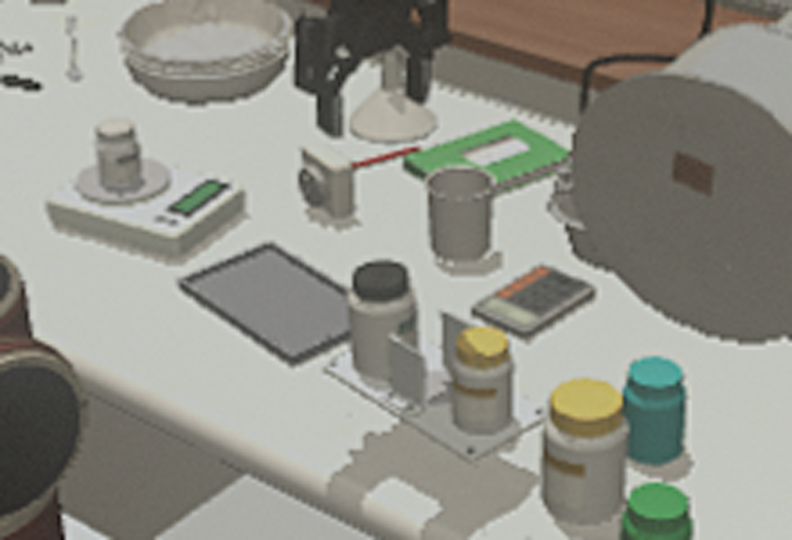

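The small jar stands on the pan at (118,160). The large jar at (383,320) and the medium at (483,380) are back in the rack within about 3 mm, and the beaker, timer and calculator have not moved.

```bash
python3 -c 'from station import ctrl;print(ctrl.finish_job())'
```

```text
the job is handed in; nothing more can be done
None
```

The job is handed in, though the handing-in call returned no verdict: the small jar stands in the middle of the balance pan, the large and medium jars are back in the rack within about 3 mm of where they started, and the beaker, timer and calculator look unmoved in the last picture.

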